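# Hold the printing block over its register pocket

## Robot

A 6-joint arm with a two-finger parallel gripper is mounted at the origin on the work surface. World frame = base frame: x ahead of the robot, y to its left, z up, the work surface at z = 0. Lengths are in mm, angles in degrees, forces in N, time in s.
With the tool pointing down it reaches from about 275 to 825 mm from the base axis. Payload 5.2 kg.
Tool frame: the origin (TCP) lies on the centre line of the jaws, within the pads' length; the fingertips stand 25 mm ahead of it and the grasp point (between the pads) lies 6 mm ahead of it; z points along the fingers, y is the line along which they close (so a half turn about z gives the same grasp; the last joint's range is limited). The gripper opens to 93 mm and grips with 3 to 60 N. Pads are 15 mm wide; open, the fingers measure 128 mm over their backs; the gripper's body (75 mm by 188 mm) begins 65 mm behind the grasp point.
Start: joints at [62.235, 14.817, 87.949, -0, 77.235, -11.62], TCP at [152.925, 528.317, 243.653] pointing down, gripper open.
Joint ranges: [-179.93, 179.93], [-52.35, 119.4], [10.71, 147.94], [-69.91, 249.91], [12.55, 155.21], [-178.61, 178.61]. Speed limits (degrees/s): [147.25, 147.25, 180, 180, 180, 180].

## Interface

Orientations are given as a 3x3 rotation matrix whose columns are the frame's x, y, z axes.
In Python, from station import get_obs, get_image, close_job gives the robot as it stands.
- The arm moves only by the tool apply_moves, never from a script. Its argument "increments" is a list of rows, each an object with "slide": the shift along the tool's x, y, z in m, a list of three; "yaw": the turn about the tool's z in rad; "claw": the opening, from 0 (shut) to 1 (fully open). A call has 1 to 8 rows; each row shifts and turns the commanded pose from where the row before left it, along the tool's axes as they then stand; what a row does not reach is not made up. A row lasts 1/12 s, in which the tool goes at most 41.7 mm and 7.16 degrees, less where a joint would pass 70% of its speed; a pose out of reach is approached as far as the arm can. A call with a gripper value outside its range is refused whole. The fingers move at their own pace and stop on an object; the grip force is fixed at half the most. Time passes only in rows, so rows that do not move let the fingers close. It gives the time, the measured TCP pose, the force, the opening and the grip force at its end, in the units of the state.
- get_obs(): the state, without advancing time (a new reading comes with each control period).
- get_image(name): name is "scene" or "top" or "wrist"; returns a dict with "img" (480x640x3 uint8, red, green, blue), "fx", "fy", "cx", "cy" (pixels), "xyz" and "attitude" of the camera in the world; the wrist camera has in their place "hand_eye" (4x4, takes a point from camera to tool coordinates, whose origin is the TCP and whose axes are the flange's). Camera axes: x right, y down, z forward; pixel columns grow to the right and rows downward; lengths in mm; the calibration is good to about 2 mm. The wrist camera is an equidistant fisheye: a pixel r from the principal point sees the ray r / f radians off the axis. A picture is of the moment at which its call begins: read the wrist's pose just before it. There is no depth.
- close_job(): hands the job in; it is judged then, once.
The state is a dict: "t": time; "joints": joint angles; "joint_vel": joint speeds; "effort": joint torques, N m; "tool_pos": TCP position; "tcp_rot": TCP orientation; "ft_force": force on the tool from outside, world axes, zero at the start; "moment": the same for the moment, N m; "gripper_width": opening from 0.0 (shut) to 1.0 (fully open); "grip_force": force on a finger pad.
Only numpy, scipy, OpenCV 4.12 (cv2) and the standard library are available. Lean on these libraries where they do the work, as an engineer would, in place of code of your own. Each camera call takes 0.05 s, during which the arm holds its last target. There are 200 camera calls.

## Task

Slide the steel sheet gauge on the wooden register board by its upright tab, away from the pocket, fully to its end stop. Then take the oblong printing block out of the enamel tray by its grip and carry it to the board without knocking into the rack or anything else or disturbing the other things. Finish while holding it in the gripper, still and level, about a centimetre above the board, centred over the pocket and lined up with it (either way round) so that it could be lowered straight in, but never touching the board.

Things in the scene. Friction and masses are not known exactly. Their poses are not given: they have to be found in the camera images.
- board: Fixed light-wood register board lying on the table, 260 (own x) x 280 (own y) x 20 mm thick. Origin: centre of its underside, at table height; z up. It has a rectangular pocket cut into its top and, along its +x edge, an aluminium track (along y) with the sheet gauge. It may stand left or right of the rack.
- pocket (a point): Centre of the pocket's mouth, level with the board's top face (20 mm above the table), at board x = -30 mm, y = -55 mm; axes those of the board. The pocket is 122 mm along the board's x, 60 mm along its y and 8 mm deep, its floor lined dark grey.
- gauge (a joint): Position of the sheet gauge along its track, m. It grows as the gauge slides to the board's +y; 0 to 0.110, both ends rigid stops. It starts between 0 and 0.035, where its steel bar lies across the pocket; 0.110 is the end stop, where the pocket is clear. It slides against about 2 N of friction and stays where it is left.
- gauge_tab (a point): Centre of the top of the gauge's black upright tab, 72.5 mm above the table, axes those of the board. Tab 30 mm (board x) x 14 mm (board y) x 38 mm tall, on a carriage 34 x 40 mm. Carriage, track (at board x = +100 mm) and end blocks are no higher than 35 mm above the table. From the carriage a flat steel bar, 20 mm wide, its top 30 mm above the table, reaches 215 mm to the board's -x.
- tray: Fixed white enamel tray with a blue rim, 310 (own x) x 280 (own y) mm, rim 32 mm high, inner floor 4 mm above the table. Origin: centre of its underside. It holds the three printing blocks; it stands on the other side of the rack from the board.
- oblong: The block to carry, loose, 0.15 to 0.31 kg: a wooden base 110 (own x) x 48 (own y) x 20 mm, and centred on it a dark wooden grip 60 mm along x, 22 mm across y and 42 mm tall, so 62 mm high in all. Origin: centre of its underside; z up. It lies in any of three places in the tray, its x axis turned up to 0.5 rad from the tray's x axis.
- square: Bystander in the tray: a loose printing block with the same grip on a 74 x 74 x 20 mm base. Origin: centre of its underside.
- round: Bystander in the tray: a loose printing block with the same grip on a round base 78 mm across and 20 mm thick. Origin: centre of its underside.
- rack: Obstacle: fixed wooden rack of spacing strips, 260 (x) x 70 (y) x 120 mm tall, standing along x between the tray and the board. Origin: centre of its underside.
- ink_bottle: Bystander: loose white bottle 42 mm across, 105 mm tall, past the rack's far end. Origin: centre of its underside.
- jar: Bystander: loose amber jar 56 mm across, 70 mm tall, before the rack's near end. Origin: centre of its underside.
- beaker: Bystander: loose glass cup 72 mm across, 85 mm tall, by the table's far side. Origin: centre of its underside.
- brayer: Bystander: loose ink roller with a wooden handle, 160 mm long, 34 mm tall, lying by the table's far side. Origin: under the middle of the roller.
- ink_tin: Bystander: loose steel tin 76 mm across, 50 mm tall, by the table's far side. Origin: centre of its underside.
There are look-alikes about, which are no part of the job. What is shaped like the oblong but orange, red or yellow is not meant.

How it is judged (in metres and radians):
On the way, in this order (a step that is already met when the one before it is completed fails the run):
1. the sheet gauge is at its end stop, with the oblong block still in the tray (value of joint gauge above 0.105 m and height (world z) of oblong below 0.03 m), for 0.2 s.
2. the oblong block is lifted out of the tray (height (world z) of oblong above 0.05 m and contact force between oblong and the fingers above 1 N), for 0.2 s.
At the end, for the whole second after the job is handed in: Gauge within 5 mm of its end stop; oblong block held still in the fingers, underside 3-25 mm above the board, within 8 mm of the pocket centre, 0.09 rad of its long axis (either way round), tilt under 0.08 rad, not touching the board; bystanders within 30 mm of their places, upright (value of joint gauge above 0.105 m and horizontal distance between oblong and pocket below 0.008 m and z of oblong in the frame of pocket between 0.003 and 0.025 m and angle between the x axis of oblong and the x axis of board, either way round below 0.09 rad and angle between oblong's own z axis and vertical below 0.08 rad and contact force between oblong and the fingers above 1 N and contact force between oblong and board below 0.1 N and linear speed of oblong below 0.02 m/s and angular speed of oblong below 0.1 rad/s and distance of each of square, round, ink_bottle, jar, beaker, brayer, ink_tin from where it was at the start of the episode below 0.03 m and angle between each of square, round, ink_bottle, jar, beaker, brayer, ink_tin's own z axis and vertical below 0.3 rad); the arm keeps its last pose, push and grip.
It fails at once if the block touches the board or gauge (contact force between oblong and board above 1 N).
It fails at once if something knocks into the rack (more than 4 N) (contact force between rack and anything else above 4 N).
It fails at once if a bystander is pushed more than 30 mm away or knocked over (distance of any of square, round, ink_bottle, jar, beaker, brayer, ink_tin from where it was at the start of the episode above 0.03 m or angle between any of square, round, ink_bottle, jar, beaker, brayer, ink_tin's own z axis and vertical above 0.3 rad).
It also fails if it takes over 61 s, if anything falls off the work surface, if the arm or the gripper's body presses on something with over 40 N, if the wrist force passes 120 N, or if a joint passes its speed limit or range.

## Working session

There is one attempt and no reset: what is moved stays moved. The work goes in short steps, Python scripts to look and compute and a tool call to move; the robot and the scene stay as the last step left them, time stands still between calls to the robot, and variables do not carry over. Pictures are saved under pics/ and viewed, at most 10 in all, crops included, and the job is handed in when it is done.

Besides the shell and the picture viewer there is one more tool, called after "Request:" as name([rows], argument=value, ...), one row to a line, values as JSON. apply_moves: Moves the arm, as the interface text tells. Its arguments: {"type":"object","properties":{"increments":{"type":"array","items":{"type":"object","properties":{"slide":{"type":"array","items":{"type":"number"}},"yaw":{"type":"number"},"claw":{"type":"number"}}}}},"required":["increments"]}

```bash
mkdir -p pics; cat > h.py <<'E'
import numpy as np, cv2, json
from station import get_obs, get_image
def snap(n,f):
    o=get_obs(); d=get_image(n); cv2.imwrite(f'pics/{f}.png',d['img'][...,::-1])
    np.save(f'pics/{f}.npy',{**d,'obs':o},allow_pickle=True); return d
def load(f): return np.load(f'pics/{f}.npy',allow_pickle=True).item()
def px2w(d,u,v,z):
    x,y=(u-d['cx'])/d['fx'],(v-d['cy'])/d['fy']
    if 'hand_eye' in d:
        r=np.hypot(x,y); s=np.sin(r)/r if r>1e-9 else 1; ray=np.array([x*s,y*s,np.cos(r)])
        T=np.array(d['hand_eye']); R=np.array(d['obs']['tcp_rot']); p=np.array(d['obs']['tool_pos'])
        c=p+R@T[:3,3]; ray=R@T[:3,:3]@ray
    else:
        c=np.array(d['xyz']); ray=np.array(d['attitude'])@np.array([x,y,1])
    return c+ray*(z-c[2])/ray[2]
E
python3 - <<'E'
from h import *
for n in ('scene','top'):
    d=snap(n,n+'1'); print({k:np.round(d[k],3).tolist() for k in d if k!='img'})
d=snap('wrist','wrist1'); print({k:np.round(d[k],3).tolist() for k in d if k!='img'}); print(get_obs())
E
```

```text
{'fx': 509.767, 'fy': 509.767, 'cx': 313.951, 'cy': 244.906, 'xyz': [1252.967, 735.837, 1121.46], 'attitude': [[-0.744, 0.447, -0.496], [0.668, 0.478, -0.571], [-0.018, -0.756, -0.654]]}
{'fx': 547.892, 'fy': 547.892, 'cx': 316.41, 'cy': 238.572, 'xyz': [399.628, -158.738, 1536.058], 'attitude': [[-0.02, -0.999, 0.049], [-1.0, 0.019, -0.011], [0.01, -0.049, -0.999]]}
{'fx': 371.648, 'fy': 371.648, 'cx': 327.42, 'cy': 241.533, 'hand_eye': [[-0.0, -0.957, -0.289, 79.908], [1.0, -0.001, 0.001, 0.531], [-0.001, -0.289, 0.957, -141.238], [0.0, 0.0, 0.0, 1.0]]}
{'t': 0.15, 'joints': array([ 6.22356719e+01,  1.48474459e+01,  8.79967075e+01, -2.95136450e-03,
        7.72359806e+01, -1.16212995e+01]), 'joint_vel': array([-0.07826257, -0.07050324, -0.25760899,  0.01931612,  0.01059171,
       -0.01907885]), 'effort': array([ 8.73475674e-04, -4.37643635e+01, -2.84232903e+01,  7.17557897e-02,
        3.80617194e-02, -8.14077407e-05]), 'tool_pos': array([152.74053962, 527.95108698, 243.02930929]), 'tcp_rot': array([[-9.60573726e-01,  2.78024727e-01, -6.07064457e-04],
       [ 2.78025292e-01,  9.60572926e-01, -1.26098492e-03],
       [ 2.32544695e-04, -1.38004825e-03, -9.99999021e-01]]), 'ft_force': array([-0.1025894 , -0.18351746,  1.15962703]), 'moment': array([-0.03168446,  0.02475528,  0.02038536]), 'grip_force': 0.0, 'gripper_width': 1.0022846648458406}
```

View pics/top1.png

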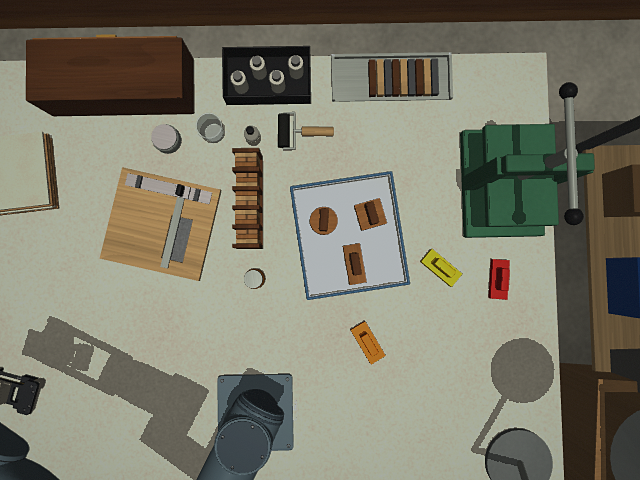

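View pics/scene1.png

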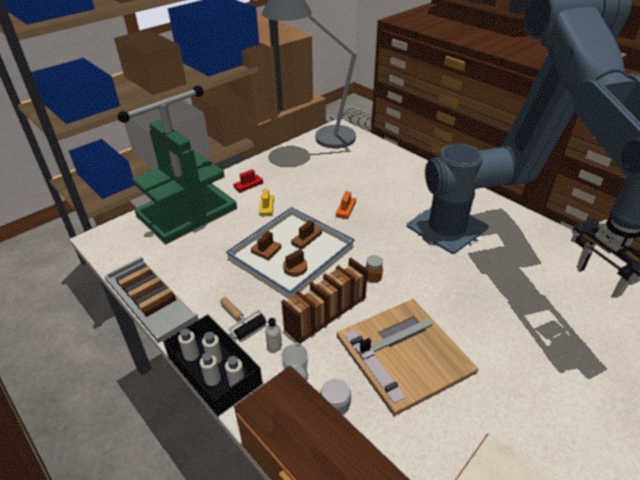

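The top view shows the board at about (160,223) with its track at the far edge, so board +y points left. The rack is at (247,200) and the tray at (350,235), with the oblong in it at (354,263). I'll enlarge the board and the oblong.

```bash
python3 - <<'E'
from h import *
im=cv2.imread('pics/top1.png')
a=cv2.resize(im[158:290,95:227],(600,600),interpolation=cv2.INTER_CUBIC)
cv2.imwrite('pics/b1.png',a)
b=cv2.resize(im[190:310,300:400],(500,600),interpolation=cv2.INTER_CUBIC)
cv2.imwrite('pics/o1.png',b)
E
```

```text
(no output)
```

View pics/b1.png

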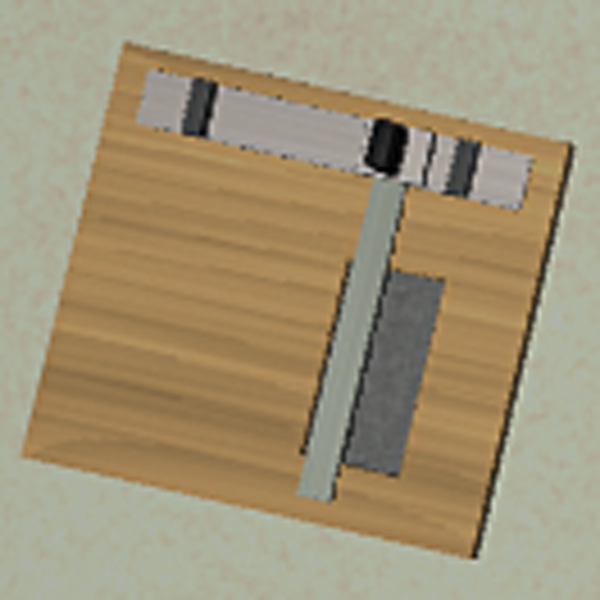

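View pics/o1.png

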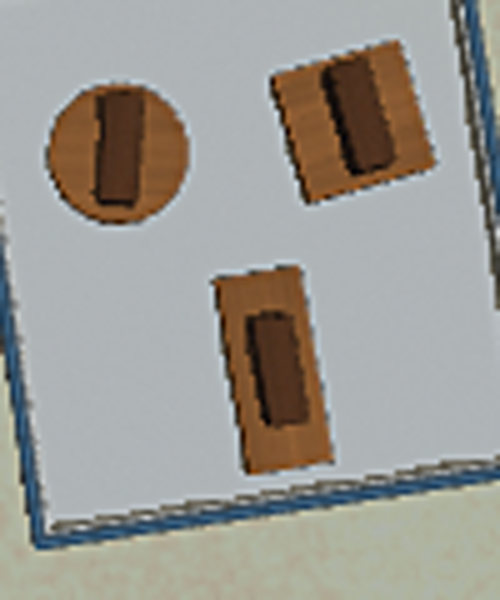

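The board's top corners in the crop are (124,42), (573,144), (474,556) and (22,457), and the tab top is near (382,146). The oblong's base corners are (210,281), (300,266), (333,463) and (246,475).

```bash
cat >> h.py <<'E'
def rectfit(P,lx,ly):
    # ordered corners: (+x,+y),(+x,-y),(-x,-y),(-x,+y); rigid fit
    M=np.array([[lx,ly],[lx,-ly],[-lx,-ly],[-lx,ly]])/2; P=np.array(P)[:,:2]
    c=P.mean(0); H=(P-c).T@M; th=np.arctan2(H[1,0]-H[0,1],H[0,0]+H[1,1])
    R=np.array([[np.cos(th),-np.sin(th)],[np.sin(th),np.cos(th)]]); return c,th,np.abs(P-c-M@R.T).max()
E
python3 - <<'E'
from h import *
d=load('top1')
B=[px2w(d,95+(u-1.8)/4.545,158+(v-1.8)/4.545,20) for u,v in [(124,42),(573,144),(474,556),(22,457)]]
c,th,e=rectfit(B,260,280);print('board',c,th,np.degrees(th),e)
R=np.array([[np.cos(th),-np.sin(th)],[np.sin(th),np.cos(th)]])
print('pocket',c+R@[-30,-55])
P=[px2w(d,95+(u-1.8)/4.545,158+(v-1.8)/4.545,20)[:2] for u,v in [(445,282),(400,475)]]
print('pocket -y corners board',[R.T@(p-c) for p in P],'expect (31,-85),(-91,-85)')
t=px2w(d,95+(382-1.8)/4.545,158+(146-1.8)/4.545,72.5)[:2];print('tab',t,R.T@(t-c))
s=[px2w(d,95+(u-1.8)/4.545,158+(v-1.8)/4.545,30)[:2] for u,v in [(298,495),(333,499)]]
print('bar end board',[R.T@(p-c) for p in s], 'end-stop tab', )
O=[px2w(d,300+(u-2)/5,190+(v-2)/5,24) for u,v in [(210,281),(300,266),(333,463),(246,475)]]
print('obl',rectfit(O,110,48))
for n,u,v,z in [('jar',254,277,70),('bottle',252,133,105),('rackTL',233,149,120),('rackBR',262,248,120),('rackBL',233,248,120)]:print(n,px2w(d,u,v,z))
E
```

```text
board [524.35148549 255.50807854] -0.24114087183306812 -13.816354224139914 1.4168488931066463
pocket [482.08491545 209.26375935]
pocket -y corners board [array([ 29.63358679, -84.44024046]), array([-90.67163073, -84.9280425 ])] expect (31,-85),(-91,-85)
tab [609.46028225 191.53040759] [ 97.92482076 -41.80166437]
bar end board [array([-115.39208804,  -30.21018293]), array([-113.11613188,  -51.28112015])] end-stop tab
obl (array([ 402.00163105, -277.94542831]), np.float64(0.14856104718145904), np.float64(1.3799789254725283))
jar [372.07938606  -6.54462821  70.        ]
bottle [751.70332772 -10.27187466 105.        ]
rackTL [706.74485969  38.18663062 120.        ]
rackBR [447.34136168 -33.43018793 120.        ]
rackBL [448.79371786  41.35214257 120.        ]
```

The board fit leaves 1.4 mm of error and the pocket corners agree with it. The tab is at about (611,191). I'll go above it.

Request:
apply_moves([
  {"slide": [0, 0, 0], "yaw": -0.04, "claw": 1},
  {"slide": [-0.033, -0.0137, 0], "claw": 1},
  {"slide": [-0.033, -0.0137, 0], "claw": 1},
  {"slide": [-0.033, -0.0137, 0], "claw": 1},
  {"slide": [-0.033, -0.0137, 0], "claw": 1},
  {"slide": [-0.033, -0.0137, 0], "claw": 1},
  {"slide": [-0.033, -0.0137, 0], "claw": 1},
  {"slide": [-0.033, -0.0137, 0], "claw": 1},
])

```text
invalid input at $.increments[1]: expected keys slide, yaw, claw
```

Request:
apply_moves([
  {"slide": [-0.033, -0.0137, 0], "claw": 1},
  {"slide": [-0.033, -0.0137, 0.005], "claw": 1},
  {"slide": [-0.033, -0.0137, 0.015], "claw": 1},
  {"slide": [-0.033, -0.0137, 0.015], "claw": 1},
  {"slide": [-0.033, -0.0137, 0.015], "claw": 1},
  {"slide": [-0.033, -0.0137, 0.015], "claw": 1},
  {"slide": [-0.033, -0.0137, 0.015], "claw": 1},
  {"slide": [0, 0, 0], "claw": 1},
])

```text
invalid input at $.increments[0]: expected keys slide, yaw, claw
```

Request:
apply_moves([
  {"slide": [-0.03, -0.013, 0], "claw": 1},
  {"slide": [-0.029, -0.013, 0], "claw": 1},
  {"slide": [0, 0, 0], "claw": 1},
  {"slide": [0, 0, 0], "claw": 1},
])

```text
invalid input at $.increments[0]: expected keys slide, yaw, claw
```

```bash
python3 - <<'E'
from h import *
d=snap('wrist','w2'); o=get_obs(); print(o['t'],o['tool_pos'],o['tcp_rot'])
E
```

```text
0.2 [152.77833615 528.03086945 243.1173607 ] [[-9.60552784e-01  2.78097184e-01 -5.52169676e-04]
 [ 2.78097631e-01  9.60552234e-01 -1.05488814e-03]
 [ 2.37026397e-04 -1.16683281e-03 -9.99999291e-01]]
```

View pics/w2.png

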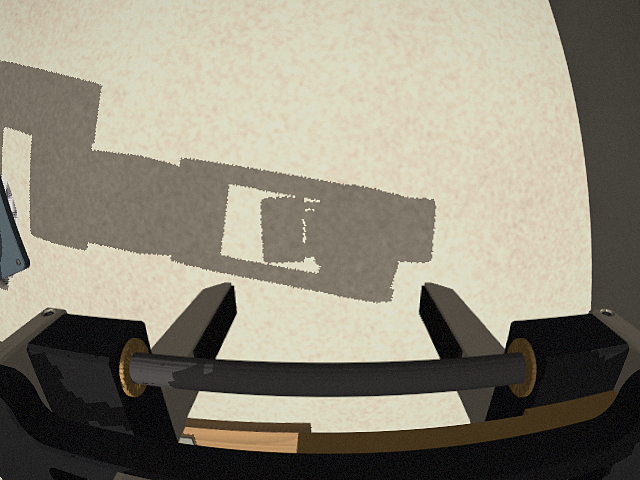

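Every row needs all three keys, so nothing moved. The picture is the start pose and shows only the arm's shadow and the fingers. I'll send the moves again in full.

Request:
apply_moves([
  {"slide": [0, 0, 0], "yaw": -0.04, "claw": 1},
  {"slide": [-0.033, -0.0137, 0], "yaw": 0, "claw": 1},
  {"slide": [-0.033, -0.0137, 0], "yaw": 0, "claw": 1},
  {"slide": [-0.033, -0.0137, 0], "yaw": 0, "claw": 1},
  {"slide": [-0.033, -0.0137, 0], "yaw": 0, "claw": 1},
  {"slide": [-0.033, -0.0137, 0], "yaw": 0, "claw": 1},
  {"slide": [-0.033, -0.0137, 0], "yaw": 0, "claw": 1},
  {"slide": [-0.033, -0.0137, 0], "yaw": 0, "claw": 1},
])

```text
t: 0.87
tool_pos: [355.3, 378.6, 243.6]
tcp_rot: [[-0.971, 0.239, -0.0], [0.239, 0.971, 0.0], [0.0, -0.0, -1.0]]
ft_force: [-0.1, 0.4, 0.1]
gripper_width: 1.0
grip_force: 0.0
```

Request:
apply_moves([
  {"slide": [-0.033, -0.0137, 0], "yaw": 0, "claw": 1},
  {"slide": [-0.033, -0.0137, 0.005], "yaw": 0, "claw": 1},
  {"slide": [-0.033, -0.0137, 0.015], "yaw": 0, "claw": 1},
  {"slide": [-0.033, -0.0137, 0.015], "yaw": 0, "claw": 1},
  {"slide": [-0.033, -0.0137, 0.015], "yaw": 0, "claw": 1},
  {"slide": [-0.033, -0.0137, 0.015], "yaw": 0, "claw": 1},
  {"slide": [-0.033, -0.0137, 0.015], "yaw": 0, "claw": 1},
  {"slide": [0, 0, 0], "yaw": 0, "claw": 1},
])

```text
t: 1.53
tool_pos: [558.9, 226.7, 159.8]
tcp_rot: [[-0.97, 0.244, -0.002], [0.244, 0.97, -0.003], [0.002, -0.003, -1.0]]
ft_force: [-1.2, -0.6, -0.3]
gripper_width: 1.003
grip_force: 0.0
```

Request:
apply_moves([
  {"slide": [-0.03, -0.013, 0], "yaw": 0, "claw": 1},
  {"slide": [-0.029, -0.013, 0], "yaw": 0, "claw": 1},
  {"slide": [0, 0, 0], "yaw": 0, "claw": 1},
  {"slide": [0, 0, 0], "yaw": 0, "claw": 1},
])

```text
t: 1.87
tool_pos: [607.2, 191.1, 163.1]
tcp_rot: [[-0.97, 0.242, -0.001], [0.242, 0.97, 0.0], [0.001, -0.0, -1.0]]
ft_force: [-0.3, -0.3, -0.1]
gripper_width: 0.999
grip_force: 0.0
```

```bash
python3 - <<'E'
from h import *
d=snap('wrist','w3'); o=get_obs(); print(o['t'],o['tool_pos'],o['tcp_rot'])
E
```

```text
1.9167 [606.17289714 192.01430825 163.20172909] [[-9.70625744e-01  2.40590024e-01 -1.45076158e-03]
 [ 2.40589871e-01  9.70626826e-01  2.81841532e-04]
 [ 1.47595637e-03 -7.54758937e-05 -9.99998908e-01]]
```

View pics/w3.png

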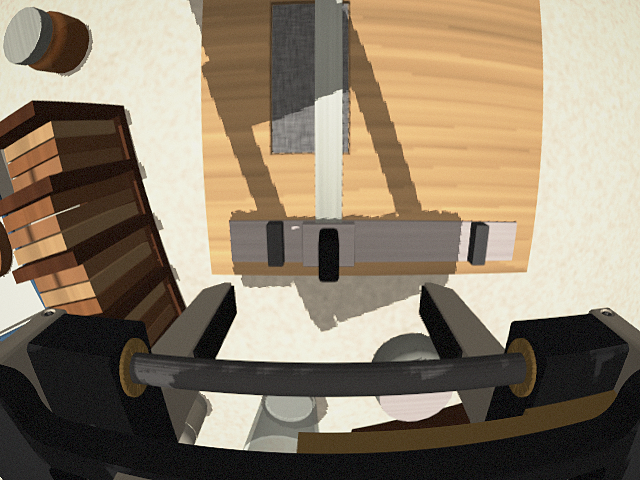

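The wrist view shows the tab at columns 319–339 and rows 228–282, with its top centred near (329,258). The pocket is at (310,77). The track end blocks are at (275,243) and (478,243), and the rack is at the left.

```bash
python3 - <<'E'
from h import *
d=load('w3'); th=-0.2411; c=np.array([524.35,255.51])
R=np.array([[np.cos(th),-np.sin(th)],[np.sin(th),np.cos(th)]])
for n,u,v,z in [('tab',329,258,72.5),('pk +x-y',270,154,20),('pk +x +y',350,153,20),('pk -x-y',272,3,20),('brd +x+y',527,272,20),('brd +x-y',212,275,20),('jar',28,40,70),('rack near+y',126,105,120)]:
    p=px2w(d,u,v,z); print(n,p,R.T@(p[:2]-c))
E
```

```text
tab [609.00245599 192.55268802  72.5       ] [ 97.23633856 -40.9237816 ]
pk +x-y [534.55260374 164.81648592  20.        ] [ 31.56247965 -85.63420168]
pk +x +y [549.03267857 224.17743677  20.        ] [ 31.45006068 -24.53279078]
pk -x-y [417.80232807 195.49761436  20.        ] [-89.13666335 -83.71707155]
brd +x+y [685.4762141  360.46990873  20.        ] [131.40440812 140.39629922]
brd +x-y [618.13234961  87.91916534  20.        ] [ 131.08560441 -140.35092191]
jar [378.28043172   3.509812    70.        ] [ -81.67431424 -279.58848318]
rack near+y [483.23827514 111.19465271 120.        ] [  -5.46429264 -149.9574436 ]
```

Request:
apply_moves([
  {"slide": [-0.004, 0, 0.03], "yaw": 0, "claw": 1},
  {"slide": [0, 0, 0.03], "yaw": 0, "claw": 1},
  {"slide": [0, 0, 0.025], "yaw": 0, "claw": 1},
  {"slide": [0, 0, 0.011], "yaw": 0, "claw": 1},
  {"slide": [0, 0, 0], "yaw": 0, "claw": 1},
  {"slide": [0, 0, 0], "yaw": 0, "claw": 1},
])

```text
t: 2.42
tool_pos: [609.9, 192.0, 68.0]
tcp_rot: [[-0.971, 0.238, -0.001], [0.238, 0.971, 0.0], [0.001, -0.0, -1.0]]
ft_force: [0.6, -0.1, -0.3]
gripper_width: 0.998
grip_force: 0.0
```

Request:
apply_moves([
  {"slide": [0, 0, 0], "yaw": 0, "claw": 0.1},
  {"slide": [0, 0, 0], "yaw": 0, "claw": 0.1},
  {"slide": [0, 0, 0], "yaw": 0, "claw": 0.1},
  {"slide": [0, 0, 0], "yaw": 0, "claw": 0.1},
  {"slide": [0, 0, 0], "yaw": 0, "claw": 0.05},
  {"slide": [0, 0, 0], "yaw": 0, "claw": 0.05},
  {"slide": [0, 0, 0], "yaw": 0, "claw": 0.05},
  {"slide": [0, 0, 0], "yaw": 0, "claw": 0.05},
])

```text
t: 3.08
tool_pos: [610.5, 191.0, 67.7]
tcp_rot: [[-0.971, 0.24, -0.0], [0.24, 0.971, -0.0], [0.0, -0.0, -1.0]]
ft_force: [0.6, -0.1, -0.9]
gripper_width: 0.481
grip_force: 0.0
```

Still closing.

Request:
apply_moves([
  {"slide": [0, 0, 0], "yaw": 0, "claw": 0.05},
  {"slide": [0, 0, 0], "yaw": 0, "claw": 0.05},
  {"slide": [0, 0, 0], "yaw": 0, "claw": 0.05},
  {"slide": [0, 0, 0], "yaw": 0, "claw": 0.05},
  {"slide": [0, 0, 0], "yaw": 0, "claw": 0.05},
  {"slide": [0, 0, 0], "yaw": 0, "claw": 0.05},
  {"slide": [0, 0, 0], "yaw": 0, "claw": 0.05},
])

```text
t: 3.67
tool_pos: [610.5, 191.1, 67.6]
tcp_rot: [[-0.971, 0.239, -0.0], [0.239, 0.971, -0.0], [0.0, -0.0, -1.0]]
ft_force: [-0.6, -0.3, -0.5]
gripper_width: 0.15
grip_force: 30.0
```

Request:
apply_moves([
  {"slide": [0, 0.01, 0], "yaw": 0, "claw": 0.05},
  {"slide": [0, 0.015, 0], "yaw": 0, "claw": 0.05},
  {"slide": [0, 0.015, 0], "yaw": 0, "claw": 0.05},
  {"slide": [0, 0.015, 0], "yaw": 0, "claw": 0.05},
  {"slide": [0, 0.01, 0], "yaw": 0, "claw": 0.05},
  {"slide": [0, 0.005, 0], "yaw": 0, "claw": 0.05},
  {"slide": [0, 0.005, 0], "yaw": 0, "claw": 0.05},
  {"slide": [0, 0, 0], "yaw": 0, "claw": 0.05},
])

```text
t: 4.33
tool_pos: [629.0, 265.7, 67.6]
tcp_rot: [[-0.971, 0.239, 0.001], [0.239, 0.971, 0.001], [-0.001, 0.001, -1.0]]
ft_force: [2.2, 1.4, -1.2]
gripper_width: 0.15
grip_force: 30.0
```

Request:
apply_moves([
  {"slide": [0, 0.004, 0], "yaw": 0, "claw": 0.05},
  {"slide": [0, 0.003, 0], "yaw": 0, "claw": 0.05},
  {"slide": [0, 0, 0], "yaw": 0, "claw": 0.05},
])

```text
t: 4.58
tool_pos: [630.3, 271.0, 67.6]
tcp_rot: [[-0.971, 0.24, 0.0], [0.24, 0.971, 0.0], [-0.0, 0.0, -1.0]]
ft_force: [3.1, 0.2, -1.4]
gripper_width: 0.146
grip_force: 30.0
```

Request:
apply_moves([
  {"slide": [0, 0.003, 0], "yaw": 0, "claw": 0.05},
  {"slide": [0, 0.003, 0], "yaw": 0, "claw": 0.05},
  {"slide": [0, 0, 0], "yaw": 0, "claw": 0.05},
])

```text
t: 4.83
tool_pos: [631.8, 276.8, 67.6]
tcp_rot: [[-0.971, 0.24, 0.0], [0.24, 0.971, 0.0], [-0.0, 0.0, -1.0]]
ft_force: [2.2, -1.6, -1.4]
gripper_width: 0.148
grip_force: 30.0
```

Request:
apply_moves([
  {"slide": [0, 0.003, 0], "yaw": 0, "claw": 0.05},
  {"slide": [0, 0.002, 0], "yaw": 0, "claw": 0.05},
  {"slide": [0, 0, 0], "yaw": 0, "claw": 0.05},
])

```text
t: 5.08
tool_pos: [633.0, 281.8, 67.6]
tcp_rot: [[-0.971, 0.239, 0.0], [0.239, 0.971, 0.0], [-0.0, 0.0, -1.0]]
ft_force: [2.4, -0.8, -2.0]
gripper_width: 0.151
grip_force: 30.0
```

Request:
apply_moves([
  {"slide": [0, 0.003, 0], "yaw": 0, "claw": 0.05},
  {"slide": [0, 0, 0], "yaw": 0, "claw": 0.05},
  {"slide": [0, 0, 0], "yaw": 0, "claw": 0.05},
])

```text
t: 5.33
tool_pos: [633.5, 283.7, 67.6]
tcp_rot: [[-0.971, 0.239, -0.0], [0.239, 0.971, -0.001], [0.0, -0.001, -1.0]]
ft_force: [2.4, -5.1, -1.3]
gripper_width: 0.15
grip_force: 30.0
```

Request:
apply_moves([
  {"slide": [0, 0.003, 0], "yaw": 0, "claw": 0.05},
  {"slide": [0, 0, 0], "yaw": 0, "claw": 0.05},
  {"slide": [0, 0, 0], "yaw": 0, "claw": 0.05},
])

```text
t: 5.58
tool_pos: [633.5, 283.8, 67.6]
tcp_rot: [[-0.971, 0.24, -0.003], [0.24, 0.971, -0.005], [0.001, -0.006, -1.0]]
ft_force: [-1.5, -14.4, 2.3]
gripper_width: 0.146
grip_force: 30.0
```

The gauge is at its end stop: force rises and it no longer moves. I'll ease off, open and lift.

Request:
apply_moves([
  {"slide": [0, -0.003, 0], "yaw": 0, "claw": 0.05},
  {"slide": [0, 0, 0], "yaw": 0, "claw": 0.5},
  {"slide": [0, 0, 0], "yaw": 0, "claw": 0.5},
  {"slide": [0, 0, 0], "yaw": 0, "claw": 0.5},
  {"slide": [0, 0, 0], "yaw": 0, "claw": 0.5},
  {"slide": [0, 0, 0], "yaw": 0, "claw": 0.5},
  {"slide": [0, 0, -0.02], "yaw": 0, "claw": 0.5},
  {"slide": [0, 0, -0.03], "yaw": 0, "claw": 0.5},
])

```text
t: 6.25
tool_pos: [630.9, 284.0, 114.2]
tcp_rot: [[-0.971, 0.239, -0.008], [0.239, 0.971, -0.002], [0.007, -0.004, -1.0]]
ft_force: [0.8, -0.1, -0.8]
gripper_width: 0.5
grip_force: 0.0
```

Request:
apply_moves([
  {"slide": [0, 0, -0.035], "yaw": 0, "claw": 0.8},
  {"slide": [0, 0, -0.035], "yaw": 0, "claw": 0.8},
  {"slide": [0, 0, -0.035], "yaw": 0, "claw": 0.8},
  {"slide": [0, 0, -0.035], "yaw": 0, "claw": 0.8},
  {"slide": [0, 0, -0.02], "yaw": 0, "claw": 0.8},
  {"slide": [0, 0, 0], "yaw": 0, "claw": 0.8},
  {"slide": [0, 0, 0], "yaw": 0, "claw": 0.8},
])

```text
t: 6.83
tool_pos: [633.9, 284.8, 279.3]
tcp_rot: [[-0.971, 0.239, 0.003], [0.239, 0.971, 0.001], [-0.003, 0.002, -1.0]]
ft_force: [-0.7, 0.1, -1.3]
gripper_width: 0.798
grip_force: 0.0
```

```bash
python3 - <<'E'
from h import *
d=snap('wrist','w4'); o=get_obs(); print(o['t'],o['tool_pos'],o['tcp_rot'])
E
```

```text
6.8833 [633.13432714 284.51987435 277.18137766] [[-9.70973750e-01  2.39185680e-01 -4.31612629e-04]
 [ 2.39185706e-01  9.70973840e-01 -8.13841509e-06]
 [ 4.17137979e-04 -1.11137759e-04 -9.99999907e-01]]
```

View pics/w4.png

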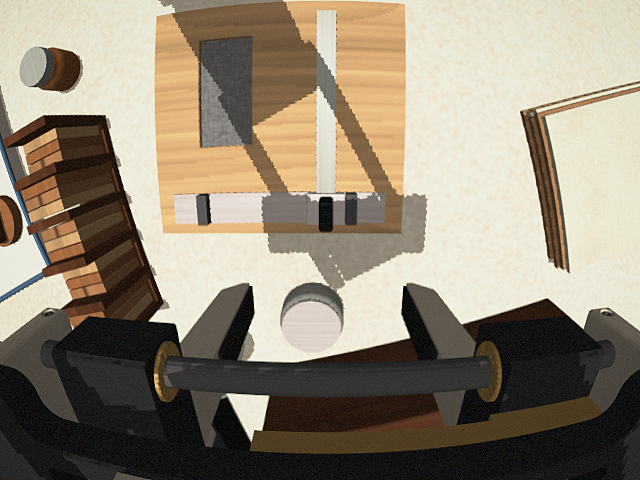

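The tab is now at (326,213), against the far end block at (350,208), and the pocket is clear. Its corners are at about (200,39), (252,37), (252,146) and (201,148). I'll refine the board estimate with these.

```bash
python3 - <<'E'
from h import *
d=load('w4')
P=[px2w(d,u,v,20) for u,v in [(252,146),(201,148),(200,39),(252,37)]]
print(np.round(P,1),rectfit(P,122,60))
B=[px2w(d,u,v,20) for u,v in [(401,234),(164,233),(156,15),(405,5)]]
print(np.round(B,1),rectfit(B,260,280))
d=load('w3')
print([px2w(d,u,v,20)[:2] for u,v in [(270,154),(350,153)]])
E
```

```text
[[550.6 223.   20. ]
 [536.1 166.3  20. ]
 [415.3 196.   20. ]
 [433.  252.6  20. ]] (array([483.74316666, 209.44259099]), np.float64(-0.2499846964827945), np.float64(1.877269028597965))
[[686.2 359.4  20. ]
 [617.6  89.3  20. ]
 [364.7 150.7  20. ]
 [434.8 421.9  20. ]] (array([525.82639557, 255.32500214]), np.float64(-0.2462447311189855), np.float64(1.4185606414068843))
[array([534.55260374, 164.81648592]), array([549.03267857, 224.17743677])]
```

Request:
apply_moves([
  {"slide": [0.005, -0.0334, 0], "yaw": 0, "claw": 0.8},
  {"slide": [0.005, -0.0334, 0], "yaw": 0, "claw": 0.8},
  {"slide": [0.005, -0.0334, 0], "yaw": 0, "claw": 0.8},
  {"slide": [0.005, -0.0334, 0], "yaw": 0, "claw": 0.8},
  {"slide": [0.005, -0.0334, 0], "yaw": 0, "claw": 0.8},
  {"slide": [0.005, -0.0334, 0], "yaw": 0, "claw": 0.8},
  {"slide": [0.005, -0.0334, 0], "yaw": 0, "claw": 0.8},
  {"slide": [0.005, -0.0334, 0], "yaw": 0, "claw": 0.8},
])

```text
t: 7.55
tool_pos: [528.6, 33.5, 275.2]
tcp_rot: [[-0.971, 0.239, -0.004], [0.239, 0.971, 0.001], [0.004, -0.0, -1.0]]
ft_force: [-0.1, 0.8, -0.3]
gripper_width: 0.799
grip_force: 0.0
```

Request:
apply_moves([
  {"slide": [0.005, -0.0334, 0], "yaw": 0, "claw": 0.8},
  {"slide": [0.005, -0.0334, 0], "yaw": 0, "claw": 0.8},
  {"slide": [0.005, -0.0334, 0], "yaw": 0, "claw": 0.8},
  {"slide": [0.005, -0.0334, 0], "yaw": 0, "claw": 0.8},
  {"slide": [0.005, -0.0334, 0], "yaw": 0, "claw": 0.8},
  {"slide": [0.005, -0.0334, 0], "yaw": 0, "claw": 0.8},
  {"slide": [0.005, -0.0334, 0], "yaw": 0, "claw": 0.8},
  {"slide": [0.005, -0.0334, 0], "yaw": 0, "claw": 0.8},
])

```text
t: 8.22
tool_pos: [426.1, -215.8, 275.4]
tcp_rot: [[-0.971, 0.239, -0.003], [0.239, 0.971, 0.003], [0.004, 0.002, -1.0]]
ft_force: [1.4, -0.4, -0.9]
gripper_width: 0.797
grip_force: 0.0
```

Request:
apply_moves([
  {"slide": [0.005, -0.0334, 0], "yaw": 0, "claw": 0.8},
  {"slide": [0.005, -0.0334, 0], "yaw": 0, "claw": 0.8},
  {"slide": [0, 0, 0.02], "yaw": -0.1, "claw": 0.8},
  {"slide": [0, 0, 0.025], "yaw": -0.1, "claw": 0.8},
  {"slide": [0, 0, 0.025], "yaw": -0.1, "claw": 0.8},
  {"slide": [0, 0, 0.02], "yaw": -0.09, "claw": 0.8},
  {"slide": [0, 0, 0], "yaw": 0, "claw": 0.8},
  {"slide": [0, 0, 0], "yaw": 0, "claw": 0.8},
])

```text
t: 8.88
tool_pos: [401.0, -276.5, 185.6]
tcp_rot: [[-0.989, -0.145, -0.004], [-0.145, 0.989, 0.004], [0.003, 0.005, -1.0]]
ft_force: [-0.3, -0.3, 0.6]
gripper_width: 0.799
grip_force: 0.0
```

```bash
python3 - <<'E'
from h import *
d=snap('wrist','w5'); o=get_obs(); print(o['t'],o['tool_pos'],o['tcp_rot'],o['joints'])
E
```

```text
8.9333 [ 401.82300934 -277.3427803   187.05519141] [[-0.98944663 -0.14488934 -0.001564  ]
 [-0.14489206  0.98944585  0.00179162]
 [ 0.00128791  0.00199932 -0.99999717]] [-4.77326108e+01  1.13113657e+01  1.00911560e+02  2.94589017e-03
  6.79133094e+01 -1.46064683e+02]
```

View pics/w5.png

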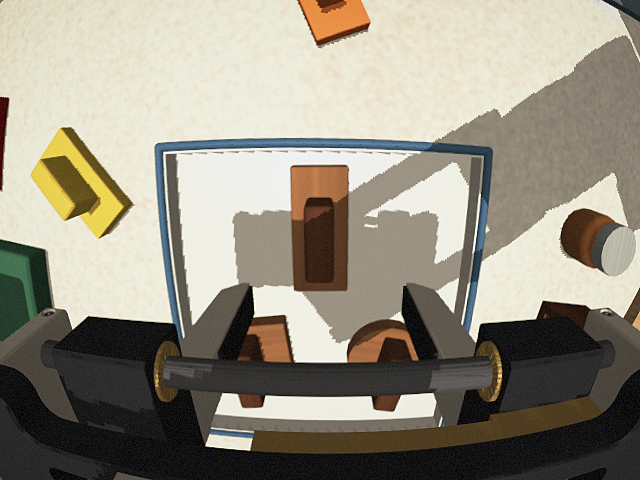

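The oblong's base corners are (291,166), (348,166), (347,291) and (292,290). Its grip top spans columns 304–333 and rows about 206–283. The square (265,355) and round (385,360) sit next to it, towards the gripper.

```bash
python3 - <<'E'
from h import *
d=load('w5')
P=[px2w(d,u,v,24) for u,v in [(347.5,291),(292,291),(291,166),(348.5,166)]]
c,th,e=rectfit(P,110,48);print(np.round(P,1),c,th,e)
G=[px2w(d,u,v,66) for u,v in [(333,283),(304,283),(304.5,206),(333.5,206)]]
g=rectfit(G,60,22);print(np.round(G,1),g)
R=d['obs']['tcp_rot']; 
for t in (c,g[0]): print('tool shift',R.T@(np.r_[t,0]-np.r_[d['obs']['tool_pos'][:2],0]), 'tool y ang',np.arctan2(-R[0,1],R[1,1]))
for n,u,v in [('sq',291,317),('sq?',240,318),('rd top',383,320)]: print(n,px2w(d,u,v,24))
E
```

```text
[[ 454.9 -249.2   24. ]
 [ 462.1 -298.2   24. ]
 [ 352.6 -312.2   24. ]
 [ 345.9 -265.9   24. ]] [ 403.88777922 -281.38179632] 0.14031825820341898 0.7849192913894107
[[ 431.5 -266.6   66. ]
 [ 434.7 -288.5   66. ]
 [ 375.6 -295.7   66. ]
 [ 372.7 -275.1   66. ]] (array([ 403.62690306, -281.48203747]), np.float64(0.13354291224833484), np.float64(0.707769923010213))
tool shift [-2.18945143 -5.27566521 -0.03267198] tool y ang 0.14540786172739195
tool shift [-1.91680424 -5.33704786 -0.03209559] tool y ang 0.14540786172739195
sq [ 488.56012255 -296.30359641   24.        ]
sq? [ 497.72052079 -343.91491184   24.        ]
rd top [ 479.94078666 -211.30955624   24.        ]
```

Request:
apply_moves([
  {"slide": [-0.0015, -0.004, 0.03], "yaw": 0.005, "claw": 0.8},
  {"slide": [0, 0, 0.03], "yaw": 0, "claw": 0.8},
  {"slide": [0, 0, 0.03], "yaw": 0, "claw": 0.8},
  {"slide": [0, 0, 0.025], "yaw": 0, "claw": 0.8},
  {"slide": [0, 0, 0.015], "yaw": 0, "claw": 0.8},
  {"slide": [0, 0, 0], "yaw": 0, "claw": 0.8},
  {"slide": [0, 0, 0], "yaw": 0, "claw": 0.8},
])

```text
t: 9.52
tool_pos: [404.7, -281.8, 58.2]
tcp_rot: [[-0.99, -0.142, 0.0], [-0.142, 0.99, -0.0], [-0.0, -0.0, -1.0]]
ft_force: [0.2, 0.8, 0.1]
gripper_width: 0.8
grip_force: 0.0
```

Request:
apply_moves([
  {"slide": [0, 0, 0], "yaw": 0, "claw": 0.1},
  {"slide": [0, 0, 0], "yaw": 0, "claw": 0.1},
  {"slide": [0, 0, 0], "yaw": 0, "claw": 0.1},
  {"slide": [0, 0, 0], "yaw": 0, "claw": 0.1},
  {"slide": [0, 0, 0], "yaw": 0, "claw": 0.1},
  {"slide": [0, 0, 0], "yaw": 0, "claw": 0.1},
  {"slide": [0, 0, 0], "yaw": 0, "claw": 0.1},
  {"slide": [0, 0, 0], "yaw": 0, "claw": 0.1},
])

```text
t: 10.18
tool_pos: [404.2, -281.5, 57.7]
tcp_rot: [[-0.99, -0.143, 0.0], [-0.143, 0.99, -0.0], [-0.0, -0.0, -1.0]]
ft_force: [0.4, -0.7, -0.8]
gripper_width: 0.277
grip_force: 0.0
```

Request:
apply_moves([
  {"slide": [0, 0, 0], "yaw": 0, "claw": 0.1},
  {"slide": [0, 0, 0], "yaw": 0, "claw": 0.1},
  {"slide": [0, 0, 0], "yaw": 0, "claw": 0.1},
  {"slide": [0, 0, 0], "yaw": 0, "claw": 0.1},
])

```text
t: 10.52
tool_pos: [404.2, -281.6, 57.6]
tcp_rot: [[-0.99, -0.143, -0.0], [-0.143, 0.99, -0.0], [0.0, -0.0, -1.0]]
ft_force: [-1.0, -0.5, 0.5]
gripper_width: 0.234
grip_force: 30.0
```

Gripped at 21.8 mm. Lifting clear.

Request:
apply_moves([
  {"slide": [0, 0, -0.01], "yaw": 0, "claw": 0.1},
  {"slide": [0, 0, -0.02], "yaw": 0, "claw": 0.1},
  {"slide": [0, 0, -0.025], "yaw": 0, "claw": 0.1},
  {"slide": [0, 0, -0.03], "yaw": 0, "claw": 0.1},
  {"slide": [0, 0, -0.03], "yaw": 0, "claw": 0.1},
  {"slide": [0, 0, -0.03], "yaw": 0, "claw": 0.1},
  {"slide": [0, 0, -0.03], "yaw": 0, "claw": 0.1},
  {"slide": [0, 0, -0.02], "yaw": 0, "claw": 0.1},
])

```text
t: 11.18
tool_pos: [404.5, -281.7, 256.1]
tcp_rot: [[-0.99, -0.143, 0.002], [-0.143, 0.99, -0.002], [-0.002, -0.002, -1.0]]
ft_force: [0.8, -0.9, -2.4]
gripper_width: 0.233
grip_force: 30.0
```

Request:
apply_moves([
  {"slide": [0, 0, -0.01], "yaw": 0, "claw": 0.1},
  {"slide": [0, 0, 0], "yaw": 0.05, "claw": 0.1},
  {"slide": [0, 0, 0], "yaw": 0.08, "claw": 0.1},
  {"slide": [0, 0, 0], "yaw": 0.08, "claw": 0.1},
  {"slide": [0, 0, 0], "yaw": 0.08, "claw": 0.1},
  {"slide": [0, 0, 0], "yaw": 0.06, "claw": 0.1},
  {"slide": [0, 0, 0], "yaw": 0.035, "claw": 0.1},
  {"slide": [0, 0, 0], "yaw": 0, "claw": 0.1},
])

```text
t: 11.85
tool_pos: [403.7, -280.9, 261.8]
tcp_rot: [[-0.971, 0.241, -0.001], [0.241, 0.971, 0.002], [0.002, 0.001, -1.0]]
ft_force: [0.9, 0.3, -2.6]
gripper_width: 0.236
grip_force: 30.0
```

Request:
apply_moves([
  {"slide": [0.0013, 0.015, 0], "yaw": 0, "claw": 0.1},
  {"slide": [0.0021, 0.025, 0], "yaw": 0, "claw": 0.1},
  {"slide": [0.0025, 0.03, 0], "yaw": 0, "claw": 0.1},
  {"slide": [0.0025, 0.03, 0], "yaw": 0, "claw": 0.1},
  {"slide": [0.0025, 0.03, 0], "yaw": 0, "claw": 0.1},
  {"slide": [0.0025, 0.03, 0], "yaw": 0, "claw": 0.1},
  {"slide": [0.0025, 0.03, 0], "yaw": 0, "claw": 0.1},
  {"slide": [0.0025, 0.03, 0], "yaw": 0, "claw": 0.1},
])

```text
t: 12.52
tool_pos: [438.3, -61.1, 262.4]
tcp_rot: [[-0.971, 0.238, -0.001], [0.238, 0.971, 0.001], [0.001, 0.0, -1.0]]
ft_force: [0.5, -0.4, -2.6]
gripper_width: 0.235
grip_force: 30.0
```

Request:
apply_moves([
  {"slide": [0.0025, 0.03, 0], "yaw": 0, "claw": 0.1},
  {"slide": [0.0025, 0.03, 0], "yaw": 0, "claw": 0.1},
  {"slide": [0.0025, 0.03, 0], "yaw": 0, "claw": 0.1},
  {"slide": [0.0025, 0.03, 0], "yaw": 0, "claw": 0.1},
  {"slide": [0.0025, 0.03, 0], "yaw": 0, "claw": 0.1},
  {"slide": [0.0025, 0.03, 0], "yaw": 0, "claw": 0.1},
  {"slide": [0.0025, 0.03, 0], "yaw": 0, "claw": 0.1},
  {"slide": [0.0025, 0.03, 0], "yaw": 0, "claw": 0.1},
])

```text
t: 13.18
tool_pos: [476.0, 176.5, 262.3]
tcp_rot: [[-0.971, 0.238, -0.001], [0.238, 0.971, 0.0], [0.001, -0.0, -1.0]]
ft_force: [0.2, -0.7, -3.2]
gripper_width: 0.234
grip_force: 30.0
```

Request:
apply_moves([
  {"slide": [0.0017, 0.02, 0], "yaw": 0, "claw": 0.1},
  {"slide": [0.0013, 0.015, 0], "yaw": 0, "claw": 0.1},
  {"slide": [0, 0, 0.02], "yaw": 0, "claw": 0.1},
  {"slide": [0, 0, 0.025], "yaw": 0, "claw": 0.1},
  {"slide": [0, 0, 0.025], "yaw": 0, "claw": 0.1},
  {"slide": [0, 0, 0.02], "yaw": 0, "claw": 0.1},
  {"slide": [0, 0, 0.01], "yaw": 0, "claw": 0.1},
  {"slide": [0, 0, 0], "yaw": 0, "claw": 0.1},
])

```text
t: 13.85
tool_pos: [480.2, 209.1, 160.1]
tcp_rot: [[-0.971, 0.238, -0.006], [0.238, 0.971, -0.001], [0.005, -0.002, -1.0]]
ft_force: [-1.0, -0.9, -1.4]
gripper_width: 0.231
grip_force: 30.0
```

```bash
python3 - <<'E'
from h import *
d=snap('wrist','w6'); o=get_obs(); print(o['t'],o['tool_pos'],o['tcp_rot'])
d=snap('top','top6')
E
```

```text
13.9 [481.42648231 209.15802133 161.82431963] [[-9.71098052e-01  2.38663895e-01 -2.84915368e-03]
 [ 2.38666009e-01  9.71101621e-01 -4.21622205e-04]
 [ 2.66619176e-03 -1.08943264e-03 -9.99995852e-01]]
```

View pics/w6.png

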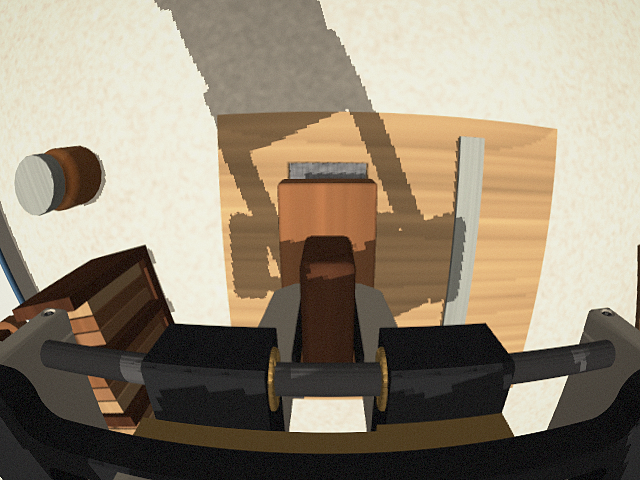

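The block is held over the pocket. Its near base-top corners are at (279,182) and (376,182), the pocket's near corners at (288,162) and (367,164), and the board's near corners at (218,115) and (557,128).

```bash
python3 - <<'E'
from h import *
d=load('w6'); o=d['obs']; R=np.array(o['tcp_rot']); t=np.array(o['tool_pos'])
def T(n,u,v,z):
    p=px2w(d,u,v,z); q=R.T@(p-t); print(n,p.round(1),'tool',q.round(1)); return p
zb=t[2]-53.6+20
T('blk -y',279,181,zb);T('blk +y',376,181,zb)
a=T('pk -y',288,162,20);b=T('pk +y',367.5,163.5,20)
th=-0.243; Rb=np.array([[np.cos(th),-np.sin(th)],[np.sin(th),np.cos(th)]])
print('pocket centre',(a+b)[:2]/2+Rb@[61,0])
a=T('bd -y',218,115,20);b=T('bd +y',557,128,20)
print('pocket from board',(a+b)[:2]/2+Rb@[100,-55], 'ang', np.arctan2(-(b-a)[0],(b-a)[1]), np.linalg.norm(b-a))
E
```

```text
blk -y [419.2 201.  126.5] tool [ 57.1 -22.3  34. ]
blk +y [430.2 245.8 126.5] tool [57.1 23.8 33.9]
pk -y [416.3 194.5  20. ] tool [ 57.8 -29.  140.5]
pk +y [431.8 252.7  20. ] tool [ 56.7  31.2 140.3]
pocket centre [483.25359595 208.96277775]
bd -y [366.3 151.2  20. ] tool [ 96.1 -83.  140.8]
bd +y [433.  422.7  20. ] tool [ 95.9 196.5 140.2]
pocket from board [483.47701309 209.51388311] ang -0.24123440937708898 279.52069004668664
```

Request:
apply_moves([
  {"slide": [-0.0035, 0.0003, 0.015], "yaw": 0, "claw": 0.1},
  {"slide": [0, 0, 0.015], "yaw": 0, "claw": 0.1},
  {"slide": [0, 0, 0.015], "yaw": 0, "claw": 0.1},
  {"slide": [0, 0, 0.01], "yaw": 0, "claw": 0.1},
  {"slide": [0, 0, 0.005], "yaw": 0, "claw": 0.1},
  {"slide": [0, 0, 0], "yaw": 0, "claw": 0.1},
  {"slide": [0, 0, 0], "yaw": 0, "claw": 0.1},
  {"slide": [0, 0, 0], "yaw": 0, "claw": 0.1},
])

```text
t: 14.62
tool_pos: [486.8, 208.6, 103.7]
tcp_rot: [[-0.971, 0.239, 0.002], [0.239, 0.971, 0.0], [-0.002, 0.001, -1.0]]
ft_force: [0.6, 0.2, -1.8]
gripper_width: 0.234
grip_force: 30.0
```

Request:
apply_moves([
  {"slide": [0.0015, 0, 0.008], "yaw": 0, "claw": 0.1},
  {"slide": [0, 0, 0.006], "yaw": 0, "claw": 0.1},
  {"slide": [0, 0, 0.004], "yaw": 0, "claw": 0.1},
  {"slide": [0, 0, 0], "yaw": 0, "claw": 0.1},
  {"slide": [0, 0, 0], "yaw": 0, "claw": 0.1},
  {"slide": [0, 0, 0], "yaw": 0, "claw": 0.1},
  {"slide": [0, 0, 0], "yaw": 0, "claw": 0.1},
  {"slide": [0, 0, 0], "yaw": 0, "claw": 0.1},
])

```text
t: 15.28
tool_pos: [484.8, 208.8, 84.9]
tcp_rot: [[-0.971, 0.239, 0.001], [0.239, 0.971, 0.0], [-0.001, 0.0, -1.0]]
ft_force: [0.6, 0.0, -2.9]
gripper_width: 0.238
grip_force: 30.0
```

```bash
python3 - <<'E'
from h import *
d=snap('wrist','w7'); o=get_obs(); print(o['t'],o['tool_pos'],o['tcp_rot'],o['joint_vel'])
t=snap('top','top7')
a=cv2.resize(d['img'][90:320,200:420],(574,600),interpolation=cv2.INTER_CUBIC)
cv2.imwrite('pics/w7c.png',a[...,::-1])
E
```

```text
15.3333 [484.77761509 208.8277685   84.87006523] [[-9.70913160e-01  2.39431387e-01  4.97095388e-04]
 [ 2.39431462e-01  9.70913264e-01  9.69509721e-05]
 [-4.59423400e-04  2.13151250e-04 -9.99999872e-01]] [-0.01312587 -0.07831899  0.07036765  0.015193   -0.01091722 -0.0419011 ]
```

View pics/w7c.png

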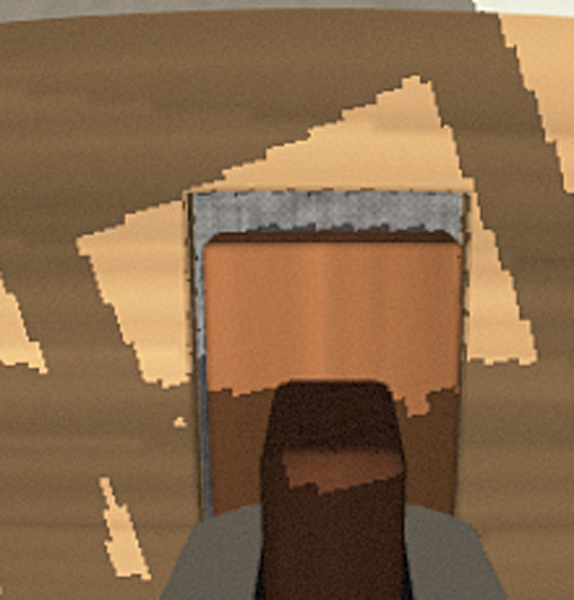

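The crop shows the block over the pocket. The pocket's near corners are at (187,191) and (470,191), and the block's near top corners at (205,242) and (461,242).

```bash
python3 - <<'E'
from h import *
d=load('w7'); o=d['obs']; R=np.array(o['tcp_rot']); t=np.array(o['tool_pos'])
for n,u,v,z in [('blk-',205,242,51.3),('blk+',461,242,51.3),('pk-',187,191,20),('pk+',470,191,20)]:
    p=px2w(d,200+u/2.609-.3,90+v/2.609-.3,z); print(n,p.round(1),(R.T@(p-t)).round(1))
E
```

```text
blk- [424.6 200.4  51.3] [ 56.5 -22.6  33.6]
blk+ [435.8 245.6  51.3] [56.5 24.  33.6]
pk- [416.  194.5  20. ] [ 63.4 -30.4  64.9]
pk+ [430.5 253.   20. ] [63.3 29.9 64.9]
```

The block is within about 1 mm of the pocket centre, level and still, with about 11 mm of clearance. I'll hand it in.

```bash
python3 -c "
from station import *
print(close_job())"
```

```text
the job is handed in; nothing more can be done
None
```

I slid the gauge to its end stop and handed the job in with the oblong held still and level over the pocket. By my measurements it is about 11 mm above the board and 1 mm off the pocket's centre. The station gave no verdict.

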